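# Third hand: hold a batten pressed against the sprung stop of a jig

## Task

Pick up the long narrow wooden batten and lay it flat on the jig's board, lengthwise between the two low guide strips, with one end square against the sprung metal stop. Then gently press it lengthwise into the stop until the metal face has gone about half way in (never fully in), hold it steady there for three seconds, and finish while still holding it pressed with the fingers, so that a colleague can fasten it. Leave the sharpening stone, the tape roll and the screwdriver where they are.

Things in the scene. Friction and masses are not known exactly. Their poses are not given: they have to be found in the camera images.
- batten: Loose brown wooden batten, a plain square bar 28 x 28 x 150 mm, 50 to 100 g, lying on its side on the bench top (z = 0), left of the jig: either just beyond the bench vice or to the left of the vice. Origin at the centre of its underside, z up. Its length is turned by 5 degrees (+0.087 rad about z) from this frame's y: use batten_bar for its direction.
- jig: Assembly jig screwed to the bench: plywood board 12 mm thick, 110 mm wide (y), from x = -85 to +150 mm in its own frame. Origin at the board's underside; +x is the pressing direction, from the open end to the stop (roughly away from the robot), z up. The batten lies on the board's top (z = 12 mm). A fixed wooden back block stands behind the stop (x = 115 to 143 mm, top at z = 52 mm).
- stop_face (a joint): How far the sprung stop is pushed in along the jig's +x, in m: 0 at rest, 0.020 fully in (hard end). The springs resist with 3 N at first and 0.5 N more per mm: about 8 N at half way (0.010); they push it back out when released. On the board beside the face, short dark lines 5 and 15 mm behind its rest position mark the limits for its front.
- stop_centre (a point): Centre of the front of the stop's sprung aluminium face (12 mm thick, 84 mm wide, from 1 to 37 mm above the board), 14 mm above the board; it moves with the face. At rest it lies at x = 70, y = 0, z = 26 mm in the jig's frame. The face looks to the jig's -x.
- oilstone: Loose blue-grey sharpening stone, a flat bar 42 x 170 x 22 mm, lying in the other of the two places where the batten may lie; to be left alone. Origin at the centre of its underside.
- tape_roll: Loose roll of yellow tape, 56 mm across, 22 mm high, lying flat near the front edge of the bench, right of the jig; to be left alone. Origin at the centre of its underside.
- screwdriver: Loose screwdriver with a blue handle, 181 x 64 x 22 mm, lying near the front edge of the bench, far to the right of the jig; to be left alone. Origin at the middle of its underside.
- channel (a point): Middle of the channel between the two low wooden guide strips, on the board's top, at x = 45, y = 0, z = 12 mm in the jig's frame, axes as the jig's. The strips run from x = 25 to 65 mm in the jig's frame, are 10 mm high above the board and 12 mm wide; the channel is 38 mm wide, so the batten has 5 mm play on each side.
- vice: Blue bench vice fixed at the front edge of the bench, an obstacle: it fills about x = 0.20 to 0.50 m, y = 0.02 to 0.21 m, up to 0.145 m high. Origin under its jaws. Another obstacle, not listed: a chest of drawers at the back left, 0.285 m high, its front at x = 0.70 m from y = 0.11 to 0.45 m, its open middle drawer reaching forward to x = 0.65 m.
- batten_bar (a point): The batten's true frame: at the centre of its underside, y along its 150 mm length, x across its 28 mm width, z up. Either end may go to the stop.

How it is judged:
By the outcome, as a careful person would: the job done as asked, in the order asked, and still so for the second after the job is handed in, while the arm keeps its last pose, push and grip.
It also fails if it takes over 51 s, if anything falls off the work surface, if the arm or the gripper's body presses on something with over 40 N, if the wrist force passes 120 N, or if a joint passes its speed limit or range.

## Robot

A 6-joint arm with a two-finger parallel gripper is mounted at the origin on a cart in front of the work surface, level with it; the furniture and walls round the work are solid. World frame = base frame: x ahead of the robot, y to its left, z up, the work surface at z = 0. Lengths are in mm, angles in rad, forces in N, time in s.
With the tool pointing down it reaches from about 300 to 775 mm from the base axis. Payload 14.6 kg.
Tool frame: the origin (TCP) lies between the finger pads; the fingertips stand 17 mm ahead of it and the grasp point (between the pads) lies 2 mm behind it (manip.tip_reach is the distance from the TCP to the fingertips, in mm); z points along the fingers, y is the line along which they close (so a half turn about z gives the same grasp; the last joint's range is limited). The gripper opens to 94 mm and grips with 3 to 60 N. Pads are 16 mm wide; open, the fingers measure 119 mm over their backs; the gripper's body (75 mm by 177 mm) begins 78 mm behind the grasp point.
Start: joints at [-1.275, 0.3, 1.521, -0, 1.321, -0.067], TCP at [195.184, -514.191, 222.446] pointing down, gripper open.
Joint ranges: [-3.03, 3.03], [-0.79, 2.21], [0.23, 2.52], [-1.04, 4.18], [0, 3.07], [-2.55, 2.55]. Speed limits (rad/s): [2.22, 2.22, 2.57, 3.14, 3.14, 3.14].

## Interface

Orientations are given as [roll, pitch, yaw] about the fixed x, y, z axes, in that order (R = Rz(yaw) Ry(pitch) Rx(roll)).
In Python, from cell import manip, viewer gives the robot as it stands.
- The arm moves only by the tool apply_moves, never from a script. Its argument "moves" is a list of rows, each a list of 3 entries, a list of its own where there are three numbers: the shift along the tool's x, y, z each as a share of 0.25 m, from -1 to 1, then the turn, a rotation vector about the tool's x, y, z each as a share of pi rad, from -1 to 1, then the closure, from 0 (fully open) to 1 (shut). In form: [[[dx, dy, dz], [wx, wy, wz], grip], ...]. A call has 1 to 12 rows; each row is the pose to reach, as a shift and turn from the pose commanded when the call began, along the tool's axes at that moment, turning the shorter way round; what a row does not reach only later rows make up. A row lasts 1/12 s, in which the tool goes at most 41.7 mm and 7.16 degrees, less where a joint would pass 70% of its speed; a pose out of reach is approached as far as the arm can. A call with a number of a shift or a turn outside -1 to 1 is refused whole. A call with a gripper value outside its range is refused whole. The fingers move at their own pace and stop on an object; "squeeze" is the grip in N (left out, the last holds). Time passes only in rows, so rows that repeat a pose let the fingers close. It gives the time, the measured TCP pose, the force, the opening and the grip force at its end, in the units of the state.
- manip.read_state(): the state, without advancing time (a new reading comes with each control period).
- viewer.camera(name): name is "scene" or "top" or "wrist"; returns the picture (384x512x3 uint8, blue, green, red); there is no depth.
- viewer.camera_info(name): a dict with "camera_matrix" (3x3 intrinsics, pixels), "R" (3x3) and "t" (3): a world point X has camera coordinates R X + t. Camera axes: x right, y down, z forward; pixel columns grow to the right and rows downward; lengths in mm; the calibration is good to about 2 mm. A picture is of the moment at which its call begins: read the wrist's pose just before it. camera_info takes no time and is no camera call; for the wrist camera it gives the pose at the moment of the call.
- manip.sign_off(): hands the job in; it is judged then, once.
The state is a dict: "clock": time; "joints": joint angles; "qd": joint speeds; "effort": joint torques, N m; "eef_pos": TCP position; "eef_rot": TCP orientation; "wrist_force": force on the tool from outside, world axes, zero at the start; "moment": the same for the moment, N m; "finger_gap": finger opening in mm; "finger_force": force on a finger pad.
Only numpy, scipy, OpenCV 4.12 (cv2) and the standard library are available. Lean on these libraries where they do the work, as an engineer would, in place of code of your own. Each camera call takes 0.05 s, during which the arm holds its last target. There are 200 camera calls.

## Working session

There is one attempt and no reset: what is moved stays moved. The work goes in short steps, Python scripts to look and compute and a tool call to move; the robot and the scene stay as the last step left them, time stands still between calls to the robot, and variables do not carry over. Pictures are saved under pics/ and viewed, at most 10 in all, crops included, and the job is handed in when it is done.

Besides the shell and the picture viewer there is one more tool, called after ">>>" by a JSON object that holds its "method" and its "body". apply_moves: Moves the arm, as the interface text tells. Shift numbers are shares of 0.25 m and turn numbers shares of pi rad, none past 1 either way. Its arguments: {"type":"object","properties":{"moves":{"type":"array"},"squeeze":{"type":"number"}},"required":["moves"]}

```bash
mkdir -p pics; ls
python3 - <<'E'
from cell import manip, viewer
import cv2
print(manip.read_state())
for n in ("scene","top"):
    im=viewer.camera(n); cv2.imwrite(f"pics/{n}0.png",im)
    i=viewer.camera_info(n); print(n,i)
E
```

```text
pics
{'clock': 0.0, 'joints': array([-1.27461212e+00,  3.00477363e-01,  1.52160661e+00, -3.72220088e-05,
        1.32069574e+00, -6.65908839e-02]), 'qd': array([-4.74278191e-04,  8.64337137e-05,  2.93819491e-04,  1.87399676e-04,
        1.97479026e-04, -4.58767407e-04]), 'effort': array([ 4.75519064e-04, -5.31800258e+01, -3.52735448e+01,  7.08381878e-02,
        2.43471900e-02, -7.94763287e-05]), 'eef_pos': array([ 195.09780681, -513.96326801,  221.87208464]), 'eef_rot': array([-3.14040582e+00, -4.30160305e-05,  3.62784297e-01]), 'wrist_force': array([1.20137981, 0.13799845, 0.94557026]), 'moment': array([-0.01936208, -0.02253522, -0.06218648]), 'finger_force': 0.0, 'finger_gap': 94.10507919538101}
scene {'camera_matrix': array([[383.17635427,   0.        , 250.71569817],
       [  0.        , 383.17635427, 188.40131466],
       [  0.        ,   0.        ,   1.        ]]), 'R': array([[ 0.65907835, -0.75174551, -0.02223554],
       [-0.37015709, -0.29850775, -0.87970271],
       [ 0.65467507,  0.58802365, -0.47500392]]), 't': array([-358.09420715,  215.58817251, 1139.83333498])}
top {'camera_matrix': array([[422.36195525,   0.        , 254.20508287],
       [  0.        , 422.36195525, 189.22649124],
       [  0.        ,   0.        ,   1.        ]]), 'R': array([[ 0.02927383, -0.99947659,  0.0137688 ],
       [-0.99319654, -0.03063759, -0.11234755],
       [ 0.11271059, -0.01038628, -0.99357357]]), 't': array([ -95.49052393,  491.07618878, 1259.80155606])}
```

View pics/top0.png

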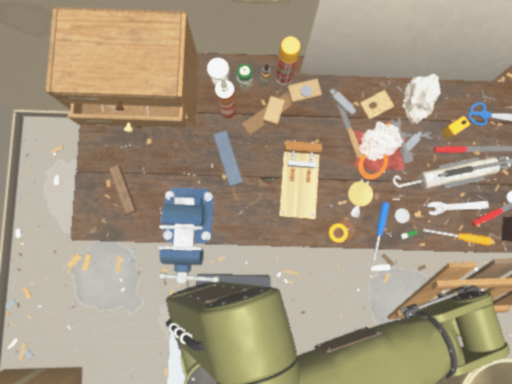

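View pics/scene0.png

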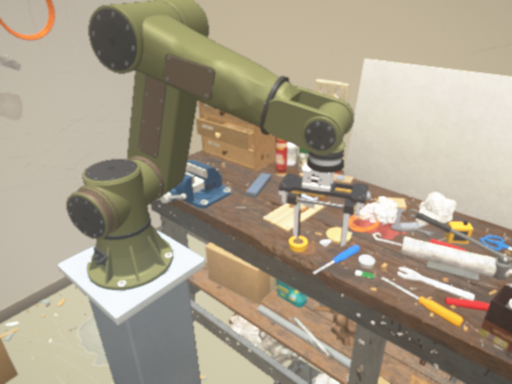

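The top view shows the batten (brown) left of the vice at about (122,189), the stone beyond the vice at (228,158), and the jig at about (301,185) with its stop near (303,160). I'll zoom in on both.

```bash
cat > h.py <<'E'
import numpy as np, cv2
from cell import manip, viewer
def ray(info,uv,z):
    K,R,t=(np.array(info[k]) for k in("camera_matrix","R","t"))
    c=-R.T@t; d=R.T@np.linalg.solve(K,[uv[0],uv[1],1]); return c+d*(z-c[2])/d[2]
def proj(info,X):
    p=info["camera_matrix"]@(info["R"]@np.array(X,float)+info["t"]); return p[:2]/p[2]
E
python3 - <<'E'
from h import *
im=cv2.imread("pics/top0.png")
a=cv2.resize(im[155:225,95:150],None,fx=7,fy=7,interpolation=cv2.INTER_CUBIC)
b=cv2.resize(im[135:225,272:330],None,fx=6.5,fy=6.5,interpolation=cv2.INTER_CUBIC)
h=max(a.shape[0],b.shape[0]); o=np.zeros((h,a.shape[1]+b.shape[1]+10,3),np.uint8)
o[:a.shape[0],:a.shape[1]]=a; o[:b.shape[0],a.shape[1]+10:]=b
cv2.imwrite("pics/z0.png",o);print(o.shape)
E
```

```text
(585, 772, 3)
```

View pics/z0.png

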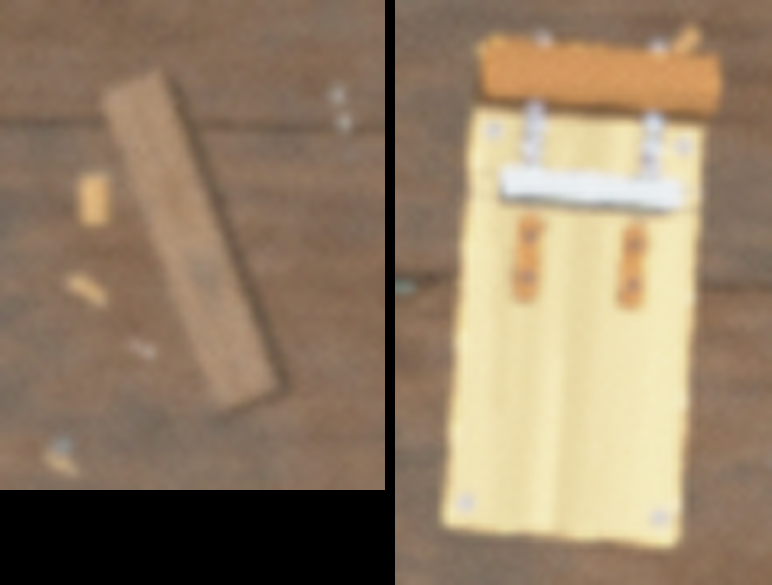

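Run:
```python
from h import *
i=viewer.camera_info("top")
A=lambda p:((p[0]+.5)/7-.5+95,(p[1]+.5)/7-.5+155)
B=lambda p:((p[0]-395+.5)/6.5-.5+272,(p[1]+.5)/6.5-.5+135)
bt=np.array([ray(i,A(p),28) for p in[(103,97),(160,70),(282,383),(222,408)]]);print(bt.round(1))
f=(bt[0]+bt[1])/2;n=(bt[2]+bt[3])/2
print("batten c",bt.mean(0),"len",np.linalg.norm(f-n),"w",np.linalg.norm(bt[0]-bt[1]),"dir",np.degrees(np.arctan2(*(f-n)[[1,0]])))
j=np.array([ray(i,B(p),12) for p in[(443,525),(680,547),(472,108),(705,125)]]);print(j.round(1))
o=(j[0]+j[1])/2;e=(j[2]+j[3])/2;d=(e-o);print("len",np.linalg.norm(d),"w",np.linalg.norm(j[0]-j[1]),"yaw",np.degrees(np.arctan2(d[1],d[0])))
u=d/np.linalg.norm(d);print("jig origin",o+85*u,"chan",o+130*u)
s=np.array([ray(i,B(p),22) for p in[(529,258),(632,266)]]);print("strips",s.round(1),s.mean(0))
s=np.array([ray(i,B(p),49) for p in[(500,197),(680,209)]]);print("face",s.round(1),s.mean(0))
w=viewer.camera_info("wrist");print(w)
```

```text
[[544.  363.5  28. ]
 [556.7 339.5  28. ]
 [421.6 278.1  28. ]
 [410.1 303.2  28. ]]
batten c [483.10590432 321.08110419  28.        ] len 147.58247323410984 w 27.11356935397332 dir 24.333650035046517
[[ 417.3 -159.2   12. ]
 [ 410.2 -271.4   12. ]
 [ 617.9 -168.6   12. ]
 [ 613.2 -280.9   12. ]]
len 202.01417997062129 w 112.4674445510767 yaw -2.668651226002335
jig origin [ 498.65755509 -219.27235302   12.        ] chan [ 543.60875256 -221.36754905   12.        ]
strips [[ 544.4 -196.4   22. ]
 [ 542.1 -245.3   22. ]] [ 543.26047691 -220.87046454   22.        ]
face [[ 568.5 -179.6   49. ]
 [ 565.5 -263.6   49. ]] [ 567.04227952 -221.60555964   49.        ]
{'camera_matrix': array([[271.72968618,   0.        , 254.78564795],
       [  0.        , 271.72968618, 194.30178029],
       [  0.        ,   0.        ,   1.        ]]), 'R': array([[ 0.35555554, -0.93465354, -0.00173758],
       [-0.90957846, -0.34644318,  0.22944313],
       [-0.2150518 , -0.07999931, -0.97332052]]), 't': array([-549.77668141,  -24.57684961,  389.71893143])}
```

>>> {"method": "apply_moves", "body": {"moves": [[[0.75, -0.9, 0], [0, 0, 0], 0], [[0.75, -0.9, 0], [0, 0, 0], 0], [[0.75, -0.9, 0], [0, 0, 0], 0], [[0.75, -0.9, 0], [0, 0, 0], 0], [[0.75, -0.9, 0], [0, 0, 0], 0], [[0.75, -0.9, 0], [0, 0, 0], 0], [[0.75, -0.9, 0], [0, 0, 0], 0], [[0.75, -0.9, 0], [0, 0, 0], 0]]}}

```text
clock: 0.77
eef_pos: [291.8, -232.5, 222.5]
eef_rot: [-3.141, -0.001, 0.367]
wrist_force: [-0.1, -0.2, 0.2]
finger_gap: 93.9
finger_force: 0.0
```

>>> {"method": "apply_moves", "body": {"moves": [[[0.75, -0.9, 0], [0, 0, 0], 0], [[0.75, -0.9, 0], [0, 0, 0], 0], [[0.75, -0.9, 0], [0, 0, 0], 0], [[0.75, -0.9, 0], [0, 0, 0], 0], [[0.75, -0.9, 0], [0, 0, 0], 0], [[0.75, -0.9, 0], [0, 0, 0], 0], [[0.75, -0.9, 0], [0, 0, 0], 0], [[0.75, -0.9, 0], [0, 0, 0], 0]]}}

```text
clock: 1.43
eef_pos: [386.9, 44.8, 222.3]
eef_rot: [-3.141, -0.0, 0.369]
wrist_force: [-0.9, -0.2, -0.9]
finger_gap: 93.8
finger_force: 0.0
```

>>> {"method": "apply_moves", "body": {"moves": [[[0.75, -0.9, 0], [0, 0, 0], 0], [[0.75, -0.9, 0], [0, 0, 0], 0], [[0.75, -0.9, 0], [0, 0, 0], 0], [[0.75, -0.9, 0], [0, 0, 0], 0], [[0.75, -0.9, 0], [0, 0, 0], 0], [[0.75, -0.9, 0], [0, 0, 0], 0], [[0.75, -0.9, 0], [0, 0, 0], 0], [[0.75, -0.9, 0], [0, 0, 0], 0], [[0.75, -0.9, 0], [0, 0, 0], 0]]}}

```text
clock: 2.18
eef_pos: [481.6, 317.4, 221.0]
eef_rot: [3.141, 0.002, 0.365]
wrist_force: [0.2, 0.1, 0.1]
finger_gap: 94.0
finger_force: 0.0
```

Run:
```python
from h import *
i=viewer.camera_info("wrist")
im=viewer.camera("wrist"); cv2.imwrite("pics/w1.png",im)
s=manip.read_state();print(s["eef_pos"],s["eef_rot"])
np.savez("w1.npz",**i)
c=np.array([483,321,28]);u=np.array([np.cos(.4247),np.sin(.4247),0]);v=np.array([-u[1],u[0],0])
print([proj(i,c+a*75*u+b*14*v).round() for a,b in((1,1),(1,-1),(-1,-1),(-1,1))])
```

```text
[481.45857263 316.20351738 221.52948937] [3.14118326e+00 1.61834709e-03 3.63559749e-01]
[array([238., 121.]), array([260., 120.]), array([266., 232.]), array([246., 233.])]
```

View pics/w1.png

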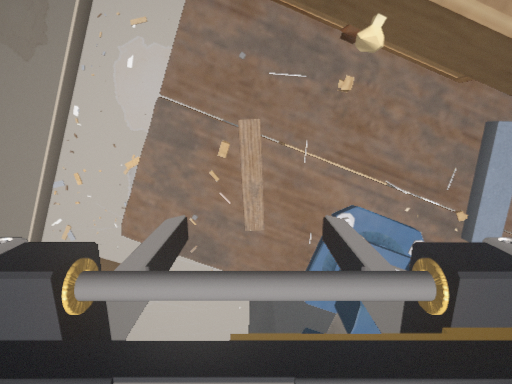

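The wrist view shows the batten's top corners at (238,120), (260,119), (263,230) and (245,231), 1–3 px from the prediction.

```bash
cat >> h.py <<'E'
from scipy.spatial.transform import Rotation as Ro
def go(x,y,z,yaw,s=None):
    s=s or manip.read_state(); T=Ro.from_euler("xyz",s["eef_rot"])
    d=T.inv().apply(np.array([x,y,z])-s["eef_pos"])/250
    w=(T.inv()*Ro.from_euler("xyz",[np.pi,0,yaw])).as_rotvec()/np.pi
    print("shift",d.round(4),"turn",w.round(4))
E
python3 - <<'E'
from h import *
i=np.load("w1.npz")
b=np.array([ray(i,p,28) for p in[(238,120),(260,119),(263.5,230.5),(244.5,231.5)]])
f=(b[0]+b[1])/2;n=(b[2]+b[3])/2;d=f-n
print(b.mean(0),np.linalg.norm(d),np.linalg.norm(b[0]-b[1]),np.degrees(np.arctan2(d[1],d[0])))
yaw=np.arctan2(d[1],d[0]); c=b.mean(0)
go(c[0],c[1],40,yaw)
E
```

```text
[483.92369891 322.40154883  28.        ] 149.33425638534584 27.75021364273777 23.319069404202153
shift [ 0.0192 -0.02    0.7261] turn [ 0.0001  0.0005 -0.0138]
```

>>> {"method": "apply_moves", "body": {"moves": [[[0.019, -0.021, 0.2], [0, 0, -0.017], 0], [[0.019, -0.021, 0.4], [0, 0, -0.017], 0], [[0.019, -0.021, 0.55], [0, 0, -0.017], 0], [[0.019, -0.021, 0.7], [0, 0, -0.017], 0], [[0.019, -0.021, 0.76], [0, 0, -0.017], 0], [[0.019, -0.021, 0.805], [0, 0, -0.017], 0], [[0.019, -0.021, 0.805], [0, 0, -0.017], 0], [[0.019, -0.021, 0.805], [0, 0, -0.017], 0]]}}

```text
clock: 2.9
eef_pos: [484.8, 322.6, 22.7]
eef_rot: [-3.141, -0.001, 0.415]
wrist_force: [0.8, 0.6, 0.3]
finger_gap: 94.0
finger_force: 0.0
```

>>> {"method": "apply_moves", "body": {"moves": [[[0, 0, 0], [0, 0, 0], 1], [[0, 0, 0], [0, 0, 0], 1], [[0, 0, 0], [0, 0, 0], 1], [[0, 0, 0], [0, 0, 0], 1], [[0, 0, 0], [0, 0, 0], 1], [[0, 0, 0], [0, 0, 0], 1], [[0, 0, 0], [0, 0, 0], 1], [[0, 0, 0], [0, 0, 0], 1], [[0, 0, 0], [0, 0, 0], 1], [[0, 0, 0], [0, 0, 0], 1]], "squeeze": 35}}

```text
clock: 3.73
eef_pos: [484.1, 323.1, 21.2]
eef_rot: [3.142, 0.0, 0.416]
wrist_force: [0.2, -0.4, -0.1]
finger_gap: 30.6
finger_force: 0.0
```

>>> {"method": "apply_moves", "body": {"moves": [[[0, 0, 0], [0, 0, 0], 1], [[0, 0, 0], [0, 0, 0], 1], [[0, 0, 0], [0, 0, 0], 1], [[0, 0, 0], [0, 0, 0], 1], [[0, 0, 0], [0, 0, 0], 1]]}}

```text
clock: 4.15
eef_pos: [484.1, 323.1, 21.1]
eef_rot: [-3.142, 0.0, 0.416]
wrist_force: [0.8, 0.8, 0.0]
finger_gap: 27.7
finger_force: 35.0
```

>>> {"method": "apply_moves", "body": {"moves": [[[0, 0, -0.1], [0, 0, 0], 1], [[0, 0, -0.25], [0, 0, 0], 1], [[0, 0, -0.4], [0, 0, 0], 1], [[0, 0, -0.55], [0, 0, 0], 1], [[0, 0, -0.7], [0, 0, 0], 1], [[0, 0, -0.8], [0, 0, 0], 1], [[0, 0, -0.8], [0, 0, 0], 1], [[0, 0, -0.8], [0, 0, 0], 1]]}}

```text
clock: 4.82
eef_pos: [484.3, 323.2, 222.2]
eef_rot: [-3.141, -0.002, 0.416]
wrist_force: [-0.2, 0.1, -1.2]
finger_gap: 27.9
finger_force: 35.0
```

>>> {"method": "apply_moves", "body": {"moves": [[[-0.044, 0.099, 0], [0, 0, 0], 1], [[-0.11, 0.25, 0], [0, 0, 0], 1], [[-0.175, 0.4, 0], [0, 0, 0], 1], [[-0.24, 0.55, 0], [0, 0, 0], 1], [[-0.31, 0.7, 0], [0, 0, 0], 1], [[-0.375, 0.85, 0], [0, 0, 0], 1], [[-0.437, 0.99, 0], [0, 0, 0], 1], [[-0.437, 0.99, 0], [0, 0, 0], 1]]}}

```text
clock: 5.48
eef_pos: [483.5, 47.5, 219.6]
eef_rot: [-3.142, 0.003, 0.412]
wrist_force: [-0.1, -0.0, -1.1]
finger_gap: 27.8
finger_force: 35.0
```

>>> {"method": "apply_moves", "body": {"moves": [[[-0.044, 0.099, 0], [0, 0, 0.015], 1], [[-0.11, 0.25, 0], [0, 0, 0.035], 1], [[-0.175, 0.4, 0], [0, 0, 0.06], 1], [[-0.24, 0.55, 0], [0, 0, 0.085], 1], [[-0.31, 0.7, 0], [0, 0, 0.11], 1], [[-0.375, 0.85, 0], [0, 0, 0.13], 1], [[-0.42, 0.95, 0], [0, 0, 0.147], 1], [[-0.437, 0.99, 0], [0, 0, 0.147], 1], [[-0.437, 0.99, 0], [0, 0, 0.147], 1], [[-0.437, 0.99, 0], [0, 0, 0.147], 1]]}}

```text
clock: 6.32
eef_pos: [484.2, -217.3, 220.0]
eef_rot: [-3.14, 0.002, -0.045]
wrist_force: [0.6, -0.3, -1.1]
finger_gap: 27.9
finger_force: 35.0
```

Run:
```python
from h import *
i=viewer.camera_info("wrist")
im=viewer.camera("wrist"); cv2.imwrite("pics/w2.png",im); np.savez("w2.npz",**i)
t=viewer.camera("top");cv2.imwrite("pics/t2.png",t)
s=manip.read_state();print(s["eef_pos"],s["eef_rot"],s["finger_gap"],s["finger_force"])
y=-.0454;u=np.array([np.cos(y),np.sin(y),0]);v=np.array([-u[1],u[0],0]);o=np.array([543.4,-221.1,0])-45*u
for n,p in dict(faceL=(70,42,49),faceR=(70,-42,49),sLn=(25,19,22),sRn=(25,-19,22),sLf=(65,19,22),sRf=(65,-19,22)).items():
    print(n,proj(i,o+p[0]*u+p[1]*v+[0,0,p[2]]).round(1))
```

```text
[ 484.46288437 -216.52782436  220.74121288] [-3.14102445e+00  7.17160956e-04 -4.34440464e-02] 27.669650952970446 34.99991297721863
faceL [220.1 113.9]
faceR [291.4 114. ]
sLn [241.2 150.8]
sRn [270.1 150.8]
sLf [240.8 119.2]
sRf [270.6 119.2]
```

View pics/w2.png

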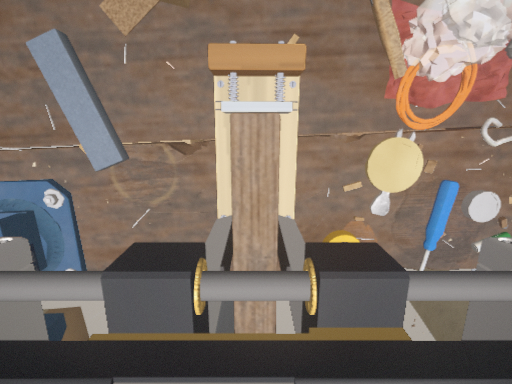

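The wrist view shows the batten in hand over the channel, with its far end at row 112. The face's front edge runs from about (222,112) to (292,112), within 2 px of the prediction. I'll zoom in to refine that.

Run:
```python
from h import *
im=cv2.imread("pics/w2.png")
cv2.imwrite("pics/z2.png",cv2.resize(im[35:135,200:315],None,fx=6,fy=6,interpolation=cv2.INTER_CUBIC))
i=np.load("w2.npz")
p=np.array([484.46,-216.53,0]);y=-.0434;u=np.array([np.cos(y),np.sin(y),0]);v=np.array([-u[1],u[0],0])
q=lambda uv:((uv+.5-[200,35])*6-.5).round()
for b in(14,-14): print("batten front",q(proj(i,p+75*u+b*v+[0,0,220.7+7])), q(proj(i,p+75*u+b*v+[0,0,220.7-21])))
y=-.0454;u=np.array([np.cos(y),np.sin(y),0]);v=np.array([-u[1],u[0],0]);o=np.array([543.4,-221.1,0])-45*u
for n,p in dict(faceL=(70,42,49),faceR=(70,-42,49),backL=(82,42,49),backR=(82,-42,49),brdL=(115,55,12),brdR=(115,-55,12)).items():
    print(n,q(proj(i,o+p[0]*u+p[1]*v+[0,0,p[2]])))
```

```text
batten front [163. 470.] [189. 485.]
batten front [471. 469.] [450. 485.]
faceL [123. 476.]
faceR [551. 476.]
backL [121. 412.]
backR [553. 412.]
brdL [ 78. 264.]
brdR [597. 265.]
```

View pics/z2.png

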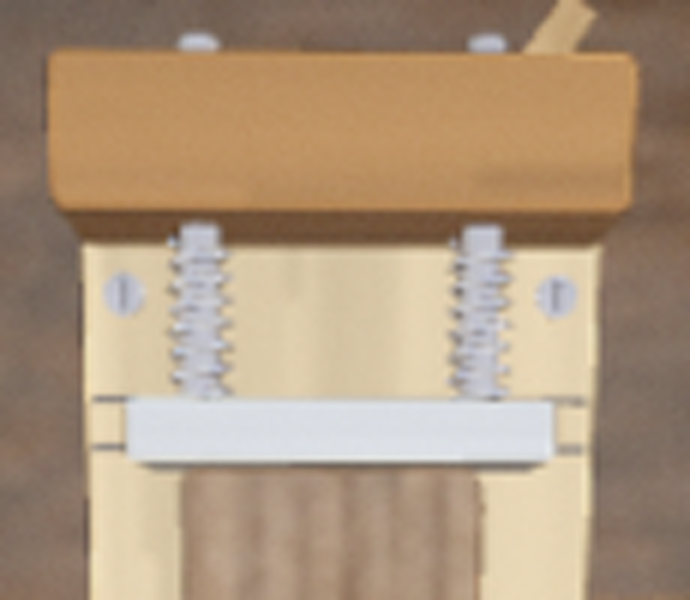

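>>> {"method": "apply_moves", "body": {"moves": [[[0.006, 0.008, 0.1], [0, 0, 0], 1], [[0.006, 0.008, 0.22], [0, 0, 0], 1], [[0.006, 0.008, 0.35], [0, 0, 0], 1], [[0.006, 0.008, 0.47], [0, 0, 0], 1], [[0.006, 0.008, 0.57], [0, 0, 0], 1], [[0.006, 0.008, 0.61], [0, 0, 0], 1], [[0.006, 0.008, 0.63], [0, 0, 0], 1], [[0.006, 0.008, 0.64], [0, 0, 0], 1], [[0.006, 0.008, 0.64], [0, 0, 0], 1]]}}

```text
clock: 7.17
eef_pos: [486.4, -219.9, 62.1]
eef_rot: [3.141, -0.001, -0.045]
wrist_force: [-0.4, 0.3, -0.1]
finger_gap: 27.8
finger_force: 35.0
```

Run:
```python
from h import *
i=viewer.camera_info("wrist")
im=viewer.camera("wrist"); t=viewer.camera("scene"); np.savez("w3.npz",**i)
a=cv2.resize(im[0:200,155:355],None,fx=2.9,fy=2.9,interpolation=cv2.INTER_CUBIC)
cv2.imwrite("pics/z3.png",a)
s=manip.read_state();print(s["eef_pos"],s["eef_rot"],s["finger_gap"],s["finger_force"],s["wrist_force"])
```

```text
[ 486.47095487 -220.21431107   62.56787854] [ 3.14066802e+00 -1.93643588e-03 -4.53113156e-02] 27.40791120591046 34.99984323978424 [ 0.47035953 -0.36989026 -0.94520646]
```

View pics/z3.png

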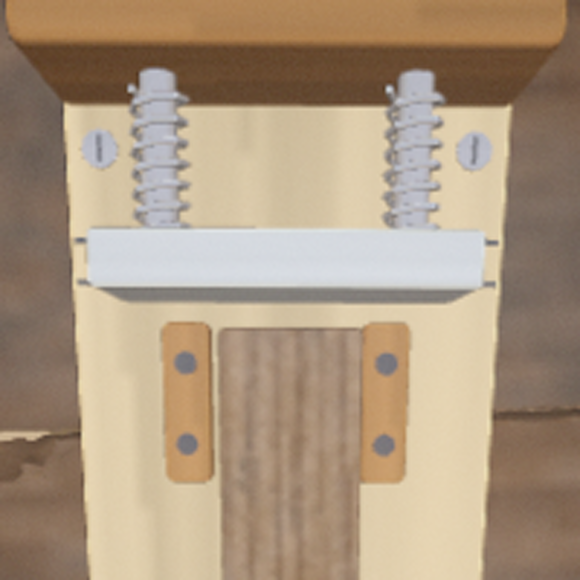

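The close view shows the batten between the strips: strip inner edges at 211 and 362 (centre 286), batten from 217 to 361 (centre 289). It is parallel to the strips and under 1 mm off centre, with a clear gap to the face.

>>> {"method": "apply_moves", "body": {"moves": [[[0, -0.003, 0.04], [0, 0, 0], 1], [[0, -0.003, 0.08], [0, 0, 0], 1], [[0, -0.003, 0.105], [0, 0, 0], 1], [[0, -0.003, 0.112], [0, 0, 0], 1], [[0, -0.003, 0.115], [0, 0, 0], 1], [[0, -0.003, 0.115], [0, 0, 0], 1], [[0, -0.003, 0.115], [0, 0, 0], 1]]}}

```text
clock: 7.85
eef_pos: [485.4, -219.1, 32.8]
eef_rot: [-3.141, 0.001, -0.046]
wrist_force: [-8.3, 3.8, 16.5]
finger_gap: 27.6
finger_force: 35.0
```

>>> {"method": "apply_moves", "body": {"moves": [[[0, 0, -0.002], [0, 0, 0], 1], [[0, 0, -0.002], [0, 0, 0], 1], [[0, 0, -0.002], [0, 0, 0], 1], [[0, 0, -0.002], [0, 0, 0], 1]]}}

```text
clock: 8.18
eef_pos: [485.7, -219.3, 32.8]
eef_rot: [-3.141, 0.001, -0.046]
wrist_force: [-2.9, 1.9, 8.3]
finger_gap: 28.0
finger_force: 35.0
```

Run:
```python
from h import *
i=viewer.camera_info("wrist")
im=viewer.camera("wrist"); np.savez("w4.npz",**i); cv2.imwrite("pics/w4.png",im)
cv2.imwrite("pics/z4.png",cv2.resize(im[0:190,140:370],None,fx=3,fy=3,interpolation=cv2.INTER_CUBIC))
s=manip.read_state();print(s["eef_pos"],s["eef_rot"],s["finger_gap"],s["wrist_force"],s["moment"])
```

```text
[ 485.63501434 -219.25396514   32.81212593] [-3.14131004e+00  5.80593100e-04 -4.56926882e-02] 28.23622259598626 [-2.77337941  1.83763497  6.37375149] [0.41448542 0.59703501 0.0502532 ]
```

View pics/z4.png

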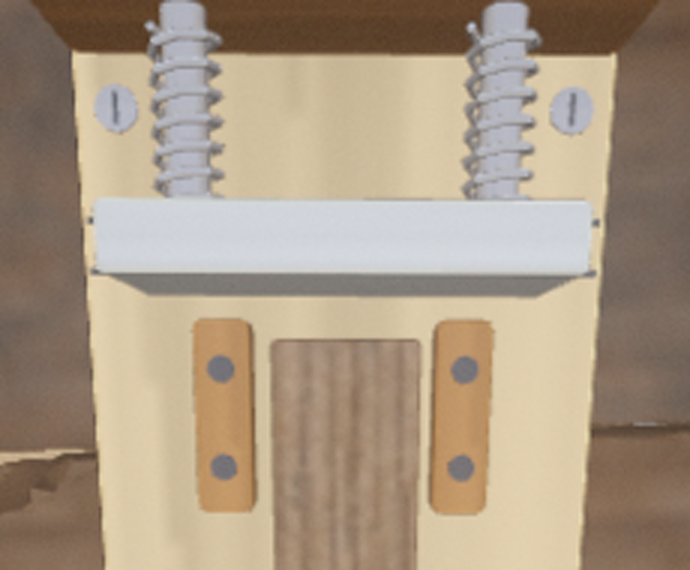

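The batten now lies on the board in the channel (271–420 between strip edges 254 and 435), square, with a gap of about 10–11 mm to the face. I'll advance gently.

>>> {"method": "apply_moves", "body": {"moves": [[[0.004, 0, -0.001], [0, 0, 0], 1], [[0.01, 0, -0.001], [0, 0, 0], 1], [[0.016, 0, -0.001], [0, 0, 0], 1], [[0.022, 0, -0.001], [0, 0, 0], 1], [[0.028, 0, -0.001], [0, 0, 0], 1], [[0.032, 0, -0.001], [0, 0, 0], 1], [[0.032, 0, -0.001], [0, 0, 0], 1], [[0.032, 0, -0.001], [0, 0, 0], 1]]}}

```text
clock: 8.9
eef_pos: [493.8, -219.6, 33.1]
eef_rot: [-3.141, 0.0, -0.046]
wrist_force: [0.1, -0.4, -0.4]
finger_gap: 27.6
finger_force: 35.0
```

>>> {"method": "apply_moves", "body": {"moves": [[[0.003, 0, 0], [0, 0, 0], 1], [[0.006, 0, 0], [0, 0, 0], 1], [[0.009, 0, 0], [0, 0, 0], 1], [[0.012, 0, 0], [0, 0, 0], 1], [[0.015, 0, 0], [0, 0, 0], 1], [[0.018, 0, 0], [0, 0, 0], 1], [[0.021, 0, 0], [0, 0, 0], 1], [[0.024, 0, 0], [0, 0, 0], 1], [[0.024, 0, 0], [0, 0, 0], 1], [[0.024, 0, 0], [0, 0, 0], 1], [[0.024, 0, 0], [0, 0, 0], 1]]}}

```text
clock: 9.82
eef_pos: [499.7, -219.9, 33.1]
eef_rot: [-3.141, 0.0, -0.046]
wrist_force: [-5.4, 0.2, 1.6]
finger_gap: 27.7
finger_force: 35.0
```

>>> {"method": "apply_moves", "body": {"moves": [[[0.003, 0, 0], [0, 0, 0], 1], [[0.006, 0, 0], [0, 0, 0], 1], [[0.009, 0, 0], [0, 0, 0], 1], [[0.012, 0, 0], [0, 0, 0], 1], [[0.015, 0, 0], [0, 0, 0], 1], [[0.018, 0, 0], [0, 0, 0], 1], [[0.018, 0, 0], [0, 0, 0], 1], [[0.018, 0, 0], [0, 0, 0], 1], [[0.018, 0, 0], [0, 0, 0], 1]]}}

```text
clock: 10.57
eef_pos: [503.9, -220.1, 33.1]
eef_rot: [-3.141, 0.001, -0.046]
wrist_force: [-8.0, -0.0, 2.5]
finger_gap: 28.0
finger_force: 35.0
```

Run:
```python
from h import *
i=viewer.camera_info("wrist")
im=viewer.camera("wrist"); np.savez("w5.npz",**i); cv2.imwrite("pics/w5.png",im)
cv2.imwrite("pics/z5.png",cv2.resize(im[0:150,140:370],None,fx=3.4,fy=3.4,interpolation=cv2.INTER_CUBIC))
s=manip.read_state();print(s["eef_pos"],s["eef_rot"],s["finger_gap"],s["wrist_force"],s["moment"])
```

```text
[ 503.88459722 -220.08894881   33.0851979 ] [-3.14130291e+00  1.03697898e-03 -4.56923362e-02] 27.408182854515196 [-7.56128348  0.94161588  2.67709624] [ 0.04213261  1.21520892 -0.04569327]
```

View pics/z5.png

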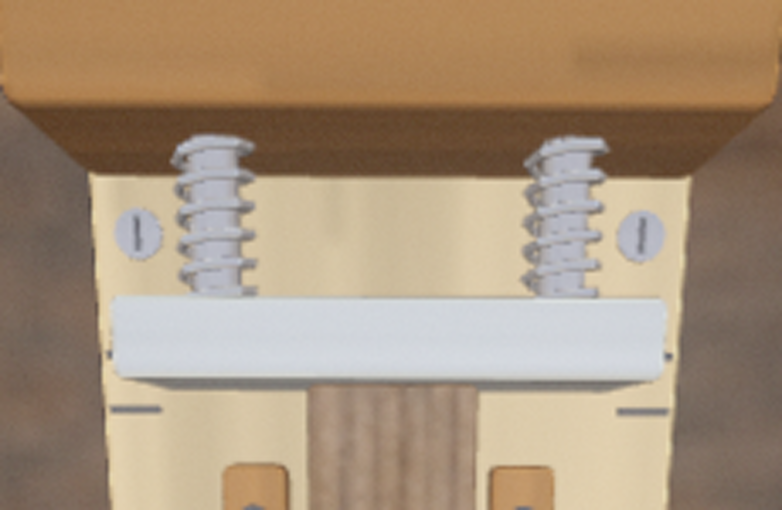

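The face's front lower edge is at row ~390. The 5 mm line is at 410 and the 15 mm line at 355, so the face is in by about 8.7 mm. I'll go 1 mm further and hold.

>>> {"method": "apply_moves", "body": {"moves": [[[0.002, 0, 0], [0, 0, 0], 1], [[0.004, 0, 0], [0, 0, 0], 1], [[0.004, 0, 0], [0, 0, 0], 1], [[0.004, 0, 0], [0, 0, 0], 1], [[0.004, 0, 0], [0, 0, 0], 1], [[0.004, 0, 0], [0, 0, 0], 1], [[0.004, 0, 0], [0, 0, 0], 1], [[0.004, 0, 0], [0, 0, 0], 1], [[0.004, 0, 0], [0, 0, 0], 1], [[0.004, 0, 0], [0, 0, 0], 1], [[0.004, 0, 0], [0, 0, 0], 1], [[0.004, 0, 0], [0, 0, 0], 1]]}}

```text
clock: 11.62
eef_pos: [504.8, -220.1, 33.1]
eef_rot: [-3.141, 0.001, -0.046]
wrist_force: [-8.5, 0.3, 3.1]
finger_gap: 27.9
finger_force: 35.0
```

>>> {"method": "apply_moves", "body": {"moves": [[[0, 0, 0], [0, 0, 0], 1], [[0, 0, 0], [0, 0, 0], 1], [[0, 0, 0], [0, 0, 0], 1], [[0, 0, 0], [0, 0, 0], 1], [[0, 0, 0], [0, 0, 0], 1], [[0, 0, 0], [0, 0, 0], 1], [[0, 0, 0], [0, 0, 0], 1], [[0, 0, 0], [0, 0, 0], 1], [[0, 0, 0], [0, 0, 0], 1], [[0, 0, 0], [0, 0, 0], 1], [[0, 0, 0], [0, 0, 0], 1], [[0, 0, 0], [0, 0, 0], 1]]}}

```text
clock: 12.62
eef_pos: [504.8, -220.1, 33.1]
eef_rot: [-3.141, 0.001, -0.046]
wrist_force: [-7.0, 0.7, 2.5]
finger_gap: 27.5
finger_force: 35.0
```

>>> {"method": "apply_moves", "body": {"moves": [[[0, 0, 0], [0, 0, 0], 1], [[0, 0, 0], [0, 0, 0], 1], [[0, 0, 0], [0, 0, 0], 1], [[0, 0, 0], [0, 0, 0], 1], [[0, 0, 0], [0, 0, 0], 1], [[0, 0, 0], [0, 0, 0], 1], [[0, 0, 0], [0, 0, 0], 1], [[0, 0, 0], [0, 0, 0], 1], [[0, 0, 0], [0, 0, 0], 1], [[0, 0, 0], [0, 0, 0], 1], [[0, 0, 0], [0, 0, 0], 1], [[0, 0, 0], [0, 0, 0], 1]]}}

```text
clock: 13.62
eef_pos: [504.8, -220.2, 33.1]
eef_rot: [-3.141, 0.001, -0.046]
wrist_force: [-8.1, 0.1, 2.2]
finger_gap: 27.9
finger_force: 35.0
```

>>> {"method": "apply_moves", "body": {"moves": [[[0, 0, 0], [0, 0, 0], 1], [[0, 0, 0], [0, 0, 0], 1], [[0, 0, 0], [0, 0, 0], 1], [[0, 0, 0], [0, 0, 0], 1], [[0, 0, 0], [0, 0, 0], 1], [[0, 0, 0], [0, 0, 0], 1], [[0, 0, 0], [0, 0, 0], 1], [[0, 0, 0], [0, 0, 0], 1], [[0, 0, 0], [0, 0, 0], 1], [[0, 0, 0], [0, 0, 0], 1], [[0, 0, 0], [0, 0, 0], 1], [[0, 0, 0], [0, 0, 0], 1]]}}

```text
clock: 14.62
eef_pos: [504.8, -220.1, 33.1]
eef_rot: [-3.141, 0.001, -0.046]
wrist_force: [-8.1, -0.2, 2.8]
finger_gap: 27.7
finger_force: 35.0
```

Run:
```python
from h import *
im=viewer.camera("wrist")
cv2.imwrite("pics/z6.png",cv2.resize(im[0:200,120:390],None,fx=2.9,fy=2.9,interpolation=cv2.INTER_CUBIC))
s=manip.read_state();print(s["clock"],s["eef_pos"],s["wrist_force"],s["finger_force"])
```

```text
14.6667 [ 504.83797178 -220.15340818   33.09166877] [-7.16620471 -0.03847429  2.35731387] 35.001484751701355
```

View pics/z6.png

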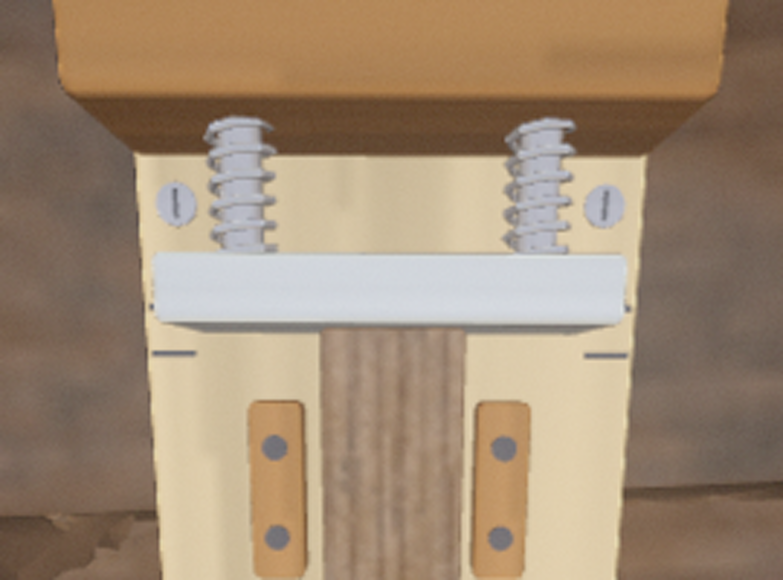

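The batten is square in the channel. The face's front is at row ~333 between lines at 354 and 309, so it is about 9.7 mm in and steady at ~8 N for over 3.5 s. I'll hand in.

```bash
python3 -c "from cell import manip; print(manip.sign_off())"
```

```text
the job is handed in; nothing more can be done
None
```

The batten lies in the channel, square against the stop, still gripped and pressed about 9.7 mm in (steady at about 8 N for over 3 s); I handed the job in at 14.7 s without touching the stone, tape roll or screwdriver.

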